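# Make up two painting kits for the art class

### The job

Make up two painting kits from the stock on the table. Green tray: stand the yellow and the blue paint pot upright in the two small compartments, one in each, and lay the brush flat in the long compartment; orange tray: stand the red paint pot upright in either small compartment and the wooden stamp, rubber face down, in the long compartment. Set each thing down on the tray's floor without dropping or throwing it, and leave the black pot and the white dish where they are.

Things in the scene. Friction and masses are not known exactly. Their poses are not given: they have to be found in the camera images.
- red_pot_center (a point): Red paint pot, standing upright: a round plastic pot 58 mm tall, 43 mm across (41 mm at its foot), with a screw cap of the same colour, 46 mm across, that takes up its top 18 mm, and a white paper band low around it; about 110 g. This point is its centre, 29 mm above its underside; z is up.
- yellow_pot_center (a point): Yellow paint pot, standing upright: a round plastic pot 58 mm tall, 43 mm across (41 mm at its foot), with a screw cap of the same colour, 46 mm across, that takes up its top 18 mm, and a white paper band low around it; about 110 g. This point is its centre, 29 mm above its underside; z is up.
- blue_pot_center (a point): Blue paint pot, standing upright: a round plastic pot 58 mm tall, 43 mm across (41 mm at its foot), with a screw cap of the same colour, 46 mm across, that takes up its top 18 mm, and a white paper band low around it; about 110 g. This point is its centre, 29 mm above its underside; z is up.
- stamp_center (a point): Printing stamp of pale wood with a thin dark rubber face underneath: square base 44 by 44 mm, 18 mm high, and on it a round upright knob 26 mm across (20 mm at its neck) up to 52 mm; about 70 g. Stands face down. This point is its centre, 26 mm above its underside; z is up, x and y along the base's sides.
- brush_center (a point): Flat brush lying on the table, 150 mm long in x: pale wooden handle 14 mm wide, 12 high from x -75 to +15, then aluminium ferrule and rigid dark bristles, 28 mm wide, to x +75; about 50 g. This point is at half its length and half-way up (6 mm), on the handle near its centre of mass; x points to the bristles, z up.
- tray_green: Green tray, fixed, 158 (x) by 180 mm (y); walls and dividers 14 mm high, 3 thick; floor 4 mm thick. Origin: centre of its underside. Long compartment on its -x side (roughly towards the robot): inside 75 by 174 mm, middle at x -38.5, y 0. Two small compartments on its +x side: inside 74 (x) by 85 mm (y), middles at x +39, y +43.5 and -43.5.
- tray_orange: Orange tray, fixed, 158 (x) by 180 mm (y); walls and dividers 14 mm high, 3 thick; floor 4 mm thick. Origin: centre of its underside. Long compartment on its -x side (roughly towards the robot): inside 75 by 174 mm, middle at x -38.5, y 0. Two small compartments on its +x side: inside 74 (x) by 85 mm (y), middles at x +39, y +43.5 and -43.5.
- black_pot_center (a point): Black paint pot, standing upright: a round plastic pot 58 mm tall, 43 mm across (41 mm at its foot), with a screw cap of the same colour, 46 mm across, that takes up its top 18 mm, and a white paper band low around it; about 110 g. This point is its centre, 29 mm above its underside; z is up. It stays in the stock.
- dish: Small white ceramic palette dish, 66 mm across and 22 mm high, loose, stays where it is. Origin: centre of its underside.
Not all that is in view belongs to the job. Several things look just like the part that bears yellow_pot_center: the one meant starts farthest from the robot's base. Of the things that look like the part that bears blue_pot_center, take the one that is nearest to the robot's base at the start.

How it is judged (in metres and radians):
At the end, for the whole second after the job is handed in: Each kit thing rests on its compartment's floor (height +-6 mm), pots and stamp upright within 0.12 rad, yellow and blue in different small ones; from the compartment's middle (x, y): pots 20, 26 mm; stamp 22, 70; brush flat, 30, 20. Speeds < 0.02 m/s; black pot, dish moved < 30 mm (x of yellow_pot_center in the frame of tray_green between 0.019 and 0.059 m and z of yellow_pot_center in the frame of tray_green between 0.027 and 0.04 m and angle between each of yellow_pot_center, blue_pot_center, red_pot_center, stamp_center's own z axis and vertical below 0.12 rad and x of blue_pot_center in the frame of tray_green between 0.019 and 0.059 m and z of blue_pot_center in the frame of tray_green between 0.027 and 0.04 m and x of red_pot_center in the frame of tray_orange between 0.019 and 0.059 m and z of red_pot_center in the frame of tray_orange between 0.027 and 0.04 m and ((y of yellow_pot_center in the frame of tray_green between 0.018 and 0.07 m and y of blue_pot_center in the frame of tray_green between -0.07 and -0.018 m) or (y of yellow_pot_center in the frame of tray_green between -0.07 and -0.018 m and y of blue_pot_center in the frame of tray_green between 0.018 and 0.07 m)) and (y of red_pot_center in the frame of tray_orange between 0.018 and 0.07 m or y of red_pot_center in the frame of tray_orange between -0.07 and -0.018 m) and x of stamp_center in the frame of tray_orange between -0.061 and -0.016 m and y of stamp_center in the frame of tray_orange between -0.07 and 0.07 m and z of stamp_center in the frame of tray_orange between 0.024 and 0.037 m and x of brush_center in the frame of tray_green between -0.069 and -0.008 m and y of brush_center in the frame of tray_green between -0.02 and 0.02 m and z of brush_center in the frame of tray_green between 0.005 and 0.0165 m and angle between brush_center's own x axis and vertical between 1.47 and 1.67 rad and linear speed of each of red_pot, yellow_pot, blue_pot, stamp, brush below 0.02 m/s and distance of each of black_pot_center, dish from where it was at the start of the episode below 0.03 m); the robot touches nothing.
It fails at once if the black pot or the white dish is shifted by more than 30 mm or tipped over ((distance of black_pot_center from where it was at the start of the episode above 0.03 m or angle between black_pot_center's own z axis and vertical above 0.5 rad) or (distance of dish from where it was at the start of the episode above 0.03 m or angle between dish's own z axis and vertical above 0.5 rad)).
It fails at once if a thing of the kits is dropped or flung (faster than 0.8 m/s while the fingers do not touch it) ((linear speed of red_pot above 0.8 m/s and contact force between the fingers and red_pot below 0.05 N) or (linear speed of yellow_pot above 0.8 m/s and contact force between the fingers and yellow_pot below 0.05 N) or (linear speed of blue_pot above 0.8 m/s and contact force between the fingers and blue_pot below 0.05 N) or (linear speed of stamp above 0.8 m/s and contact force between the fingers and stamp below 0.05 N) or (linear speed of brush above 0.8 m/s and contact force between the fingers and brush below 0.05 N)).
It also fails if it takes over 136 s, if anything falls off the work surface, if the arm or the gripper's body presses on something with over 40 N, if the wrist force passes 120 N, or if a joint passes its speed limit or range.

### The arm

A 6-joint arm with a two-finger parallel gripper is mounted at the origin on the work surface. World frame = base frame: x ahead of the robot, y to its left, z up, the work surface at z = 0. Lengths are in m, angles in degrees, forces in N, time in s.
With the tool pointing down it reaches from about 0.25 to 0.725 m from the base axis. Payload 9.7 kg.
Tool frame: the origin (TCP) lies on the centre line of the jaws, within the pads' length; the fingertips stand 14 mm ahead of it and the grasp point (between the pads) lies 5 mm behind it; z points along the fingers, y is the line along which they close (so a half turn about z gives the same grasp; the last joint's range is limited). The gripper opens to 85 mm and grips with 20 to 120 N. Pads are 22 mm wide; open, the fingers measure 114 mm over their backs; the gripper's body (76 mm by 85 mm) begins 54 mm behind the grasp point. The pads swing forward as they close: fully open they stand 13 mm farther back than shut.
Start: joints at [71.391, 4.979, 10.078, 95.1, 0, 90], TCP at [0.176, 0.521, 0.245] pointing down, gripper open.
Joint ranges: [-179.16, 179.16], [-48.56, 103.87], [-65.8, 70.77], [-126.05, 130.52], [-82.76, 87.17], [-180, 180]. Speed limits (degrees/s): [127.2, 127.2, 147.25, 180, 180, 180].

### API

Orientations are given as [roll, pitch, yaw] about the fixed x, y, z axes, in that order (R = Rz(yaw) Ry(pitch) Rx(roll)).
In Python, from workcell import bot, camera, get_calibration, ticket gives the robot as it stands. The module is installed in compiled form; this text tells all that it offers.
- The arm moves only by the tool send_rows, never from a script. Its arguments are lists of equal length, an entry for each row: "linear": the shift along the tool's x, y, z in m, a list of three; "twist": the turn, a rotation vector about the tool's x, y, z in units of 10 degrees (1.0 is 10 degrees), a list of three; "gripper": the opening in per cent of the stroke, from 0 (shut) to 100 (fully open). In form: {"linear": [[x, y, z], ...], "twist": [[wx, wy, wz], ...], "gripper": [gripper, ...]}. A call has 1 to 8 rows; each row shifts and turns the commanded pose from where the row before left it, along the tool's axes as they then stand; what a row does not reach is not made up. A row lasts 1/8 s, in which the tool goes at most 62.5 mm and 10.7 degrees, less where a joint would pass 70% of its speed; a pose out of reach is approached as far as the arm can. A call with a gripper value outside its range is refused whole. The fingers move at their own pace and stop on an object; "grip_force" is the grip in N (left out, the last holds). Time passes only in rows, so rows that do not move let the fingers close. It gives the time, the measured TCP pose, the force, the opening and the grip force at its end, in the units of the state.
- bot.get_obs(): the state, without advancing time (a new reading comes with each control period).
- camera(name): name is "scene" or "top" or "wrist"; returns the picture (384x512x3 uint8, red, green, blue); there is no depth.
- get_calibration(name): a dict with "fx", "fy", "cx", "cy" (pixels), "origin" and "orientation" of the camera in the world; the wrist camera has in their place "hand_eye" (4x4, takes a point from camera to tool coordinates, whose origin is the TCP and whose axes are the flange's). Camera axes: x right, y down, z forward; pixel columns grow to the right and rows downward; lengths in m; the calibration is good to about 2 mm. A picture is of the moment at which its call begins: read the wrist's pose just before it. get_calibration takes no time and is no camera call.
- ticket.job_done(): hands the job in; it is judged then, once.
The state is a dict: "time": time; "q": joint angles; "qd": joint speeds; "joint_efforts": joint torques, N m; "ee_pos": TCP position; "tcp_rot": TCP orientation; "wrist_force": force on the tool from outside, world axes, zero at the start; "torque": the same for the moment, N m; "opening": finger opening in m; "grasp_force": force on a finger pad.
Only numpy, scipy, OpenCV 4.12 (cv2) and the standard library are available. Lean on these libraries where they do the work, as an engineer would, in place of code of your own. Each camera call takes 0.05 s, during which the arm holds its last target. There are 200 camera calls.

## Working session

There is one attempt and no reset: what is moved stays moved. The work goes in short steps, Python scripts to look and compute and a tool call to move; the robot and the scene stay as the last step left them, time stands still between calls to the robot, and variables do not carry over. Pictures are saved under pics/ and viewed, at most 14 in all, crops included, and the job is handed in when it is done.

Besides the shell and the picture viewer there is one more tool, called after "Request:" as name(argument=value, ...) on one line, values as JSON. send_rows: Moves the arm, as the interface text tells. Its arguments: {"type":"object","properties":{"linear":{"type":"array"},"twist":{"type":"array"},"gripper":{"type":"array"},"grip_force":{"type":"number"}},"required":["linear","twist","gripper"]}

```bash
mkdir -p pics; python3 - <<'E'
from workcell import bot,camera,get_calibration
import cv2
o=bot.get_obs();print(o)
for n in("scene","top","wrist"):
    print(n,get_calibration(n)); 
    if n!="wrist": cv2.imwrite(f"pics/{n}0.png",cv2.resize(camera(n)[:,:,::-1],(800,600),interpolation=cv2.INTER_CUBIC))
E
```

```text
{'time': 0.0, 'q': array([7.13905271e+01, 5.01276659e+00, 1.00336672e+01, 9.50974339e+01,
       1.31836180e-03, 8.99995942e+01]), 'qd': array([-0.03793015, -0.02691724, -0.01578704, -0.03363132, -0.0009778 ,
        0.03494984]), 'joint_efforts': array([ 1.02644317e-04, -5.20386600e+01,  4.64805400e+01,  1.63963489e-02,
        8.19181105e-05,  8.22459242e-06]), 'ee_pos': array([0.17544486, 0.52105841, 0.24456   ]), 'tcp_rot': array([-1.79923467e+02, -1.31890270e-03,  1.61390931e+02]), 'wrist_force': array([-0.624091  ,  0.03707325,  0.1595478 ]), 'torque': array([-0.02515348,  0.01023821,  0.01302617]), 'grasp_force': 0.0, 'opening': 0.08519434385005194}
scene {'fx': 394.8280236968196, 'fy': 394.8280236968196, 'cx': 249.4791268056148, 'cy': 189.39315182535086, 'origin': array([ 1.2736061 , -0.03107832,  0.56078485]), 'orientation': array([-125.25335337,   -0.31292496,   88.35876914])}
top {'fx': 346.4185966086667, 'fy': 346.4185966086667, 'cx': 249.8134006775662, 'cy': 187.53863831850785, 'origin': array([ 0.46501975, -0.00236899,  0.96410752]), 'orientation': array([-176.48992935,    0.84333658,  -88.90391109])}
wrist {'fx': 271.04794229774365, 'fy': 271.04794229774365, 'cx': 259.8593100746322, 'cy': 195.08021257495773, 'hand_eye': array([[ 1.82834076e-04, -9.52795671e-01, -3.03612212e-01,
         7.81207313e-02],
       [ 9.99999975e-01,  2.13885576e-04, -6.90195558e-05,
         1.24931872e-05],
       [ 1.30699807e-04, -3.03612192e-01,  9.52795686e-01,
        -1.28747575e-01],
       [ 0.00000000e+00,  0.00000000e+00,  0.00000000e+00,
         1.00000000e+00]])}
```

View pics/top0.png

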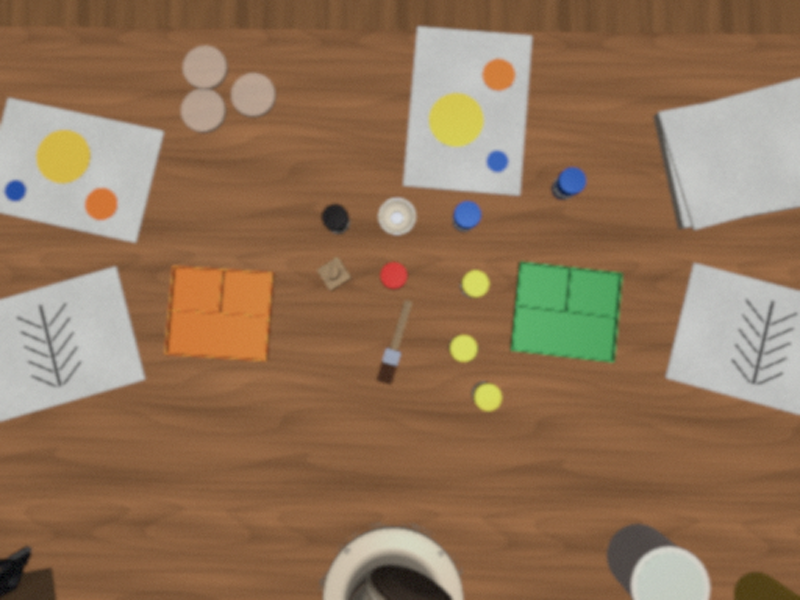

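View pics/scene0.png

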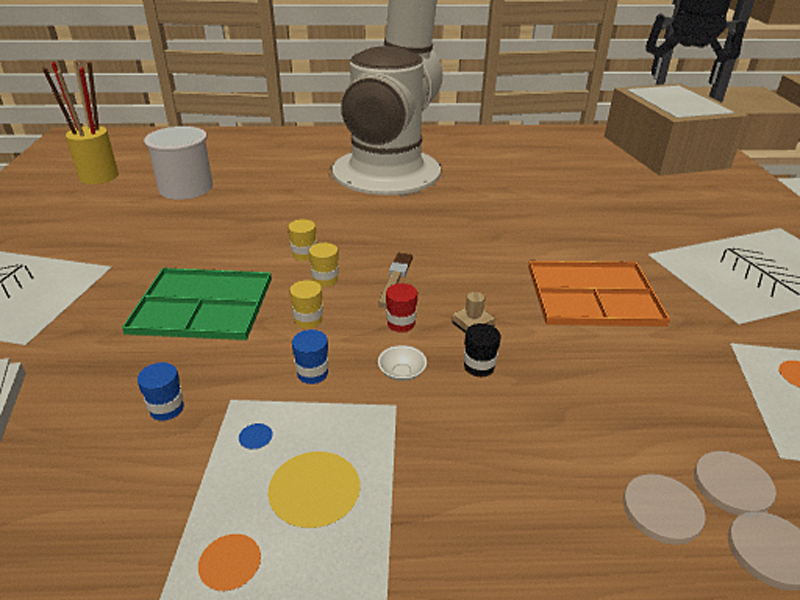

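```bash
cat > h.py <<'E'
import numpy as np,cv2
from scipy.spatial.transform import Rotation as R
from scipy.optimize import least_squares
from workcell import bot,camera,get_calibration
def cam(n):
    c=get_calibration(n); K=np.array([[c['fx'],0,c['cx']],[0,c['fy'],c['cy']],[0,0,1]])
    if n=='wrist':
        o=bot.get_obs(); T=np.eye(4);T[:3,:3]=R.from_euler('xyz',o['tcp_rot'],degrees=True).as_matrix();T[:3,3]=o['ee_pos'];T=T@c['hand_eye']
        return K,T[:3,:3],T[:3,3]
    return K,R.from_euler('xyz',c['orientation'],degrees=True).as_matrix(),np.array(c['origin'])
def proj(C,p):
    K,r,t=C; q=(np.atleast_2d(p)-t)@r@K.T; return q[:,:2]/q[:,2:]
def unproj(C,uv,z):
    K,r,t=C; uv=np.atleast_2d(uv); d=np.c_[uv,np.ones(len(uv))]@np.linalg.inv(K).T@r.T
    return t+d*((z-t[2])/d[:,2])[:,None]
def blobs(im,lo,hi,amin=40):
    m=cv2.inRange(cv2.cvtColor(im,cv2.COLOR_RGB2HSV),lo,hi)
    n,l,s,c=cv2.connectedComponentsWithStats(m)
    return [(c[i],s[i,4],(l==i).astype(np.uint8)) for i in range(1,n) if s[i,4]>amin]
a=np.linspace(0,2*np.pi,40)
def potmodel(C,xy):
    pts=np.vstack([np.c_[xy[0]+r*np.cos(a),xy[1]+r*np.sin(a),0*a+z] for r,z in((.023,.058),(.023,.04),(.0215,.04),(.0213,.025))])
    h=cv2.convexHull(proj(C,pts).astype(np.float32)); M=cv2.moments(h); return np.array([M['m10'],M['m01']])/M['m00']
def fitpot(C,uv):
    x0=unproj(C,uv,.045)[0,:2]
    return least_squares(lambda x:potmodel(C,x)-uv,x0).x
E
python3 - <<'E'
from h import *
for n in('top','scene'):
    C=cam(n);im=camera(n);np.save(f'pics/{n}.npy',im)
    print(n)
    for col,lo,hi in(('blue',(105,120,60),(125,255,255)),('yellow',(24,120,100),(34,255,255)),('red',(173,130,60),(180,255,255)),('red0',(0,190,60),(4,255,255))):
        for c,s,m in blobs(im,lo,hi):
            x=fitpot(C,c)
            if s<1500: print(col,c.round(1),s,x.round(4))
    for col,lo,hi in(('green',(55,100,40),(80,255,255)),('orange',(8,200,120),(16,255,255))):
        m=cv2.morphologyEx(cv2.inRange(cv2.cvtColor(im,cv2.COLOR_RGB2HSV),lo,hi),cv2.MORPH_CLOSE,np.ones((7,7)))
        k=max(cv2.findContours(m,0,2)[0],key=cv2.contourArea)
        h=cv2.convexHull(k)
        q=cv2.approxPolyN(h,4)[0] if n=='scene' else cv2.boxPoints(cv2.minAreaRect(k))
        P=unproj(C,q.astype(float),.014)[:,:2]
        r=cv2.minAreaRect(P.astype(np.float32)); print(col,q.tolist(),r,P.mean(0))
E
```

```text
top
blue [317.8 102.8] 115 [ 0.7526 -0.1661]
blue [365.1 115.9] 229 [ 0.7189 -0.2927]
blue [  9.4 121.6] 114 [0.6891 0.6697]
blue [298.5 137.3] 208 [ 0.6576 -0.1151]
yellow [291.5  76.3] 866 [ 0.8247 -0.0948]
yellow [40.1 99.8] 840 [0.7506 0.5889]
yellow [303.9 181.1] 248 [ 0.5405 -0.1302]
yellow [296.3 222.4] 254 [ 0.4315 -0.1113]
yellow [311.7 253.7] 258 [ 0.351  -0.1526]
green [[326.3658447265625, 223.7073211669922], [332.6219482421875, 167.40245056152344], [398.3658447265625, 174.7073211669922], [392.1097412109375, 231.01219177246094]] ((0.496915340423584, -0.2953360378742218), (0.18183141946792603, 0.15523992478847504), 84.58964538574219) [ 0.49711182 -0.29492324]Traceback (most recent call last):
  File "<stdin>", line 11, in <module>
ValueError: max() iterable argument is empty
```

```bash
python3 - <<'E'
import numpy as np,cv2
a=np.load('pics/top.npy')[150:260,195:330,::-1]; cv2.imwrite('pics/c.png',cv2.resize(a,None,fx=5.5,fy=5.4,interpolation=cv2.INTER_CUBIC))
E
```

```text
(no output)
```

View pics/c.png

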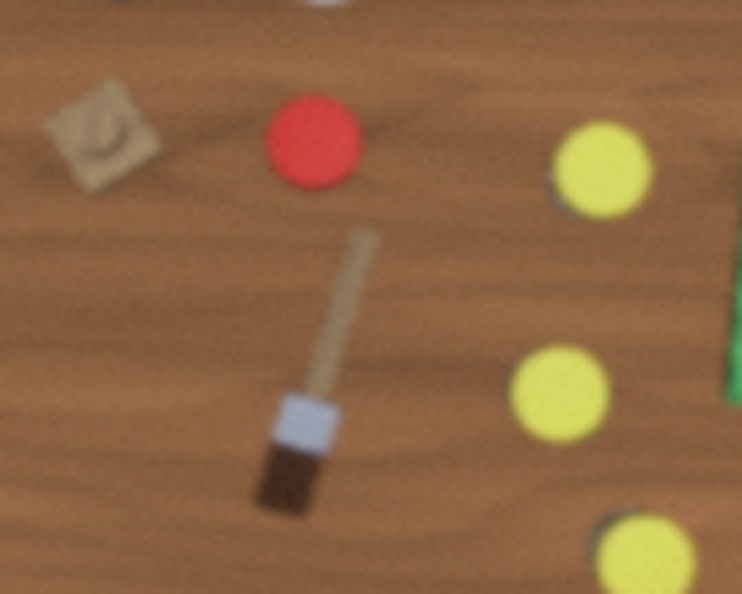

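```bash
python3 - <<'E'
from h import *
for n in('top','scene'):
    C=cam(n);im=camera(n);np.save(f'pics/{n}.npy',im)
    print(n)
    for col,lo,hi in(('blue',(105,120,40),(125,255,255)),('yellow',(24,100,60),(34,255,255)),('red',(173,130,40),(180,255,255)),('red0',(0,190,40),(3,255,255))):
        for c,s,m in blobs(im,lo,hi,100):
            x=fitpot(C,c)
            if s<1500: print(col,c.round(1),s,x.round(4))
    for col,lo,hi in(('green',(55,100,30),(80,255,255)),('orange',(9,200,150),(15,255,255))):
        m=cv2.morphologyEx(cv2.inRange(cv2.cvtColor(im,cv2.COLOR_RGB2HSV),lo,hi),cv2.MORPH_CLOSE,np.ones((7,7)))
        ks=cv2.findContours(m,0,2)[0]
        if not ks: print('none',col,cv2.cvtColor(im[215:216,130:131],cv2.COLOR_RGB2HSV));continue
        h=cv2.convexHull(max(ks,key=cv2.contourArea))
        q=cv2.approxPolyN(h,4)[0]
        P=unproj(C,q.astype(float),.014)[:,:2]
        r=cv2.minAreaRect(P.astype(np.float32)); print(col,q.tolist(),np.round(r[0],4),np.round(r[1],4),r[2],P.mean(0))
C=cam('top');f=lambda p:np.array(p)/[5.5,5.4]+[195,150]-.4
b=unproj(C,f([(364,232),(280,507)]),.012);print('brush',b.mean(0),np.degrees(np.arctan2(*(b[1]-b[0])[[1,0]])),np.linalg.norm(b[1]-b[0]))
s=unproj(C,f([(112,82),(160,145),(94,192),(45,128)]),.018);d=s-np.roll(s,-1,0);print('stamp',s.mean(0),np.degrees(np.arctan2(d[:,1],d[:,0])),np.linalg.norm(d,axis=1),'knob',unproj(C,f([(100,133)]),.052))
E
```

```text
top
blue [317.8 102.7] 114 [ 0.7527 -0.166 ]
blue [365.1 115.9] 229 [ 0.7189 -0.2927]
blue [  9.4 121.6] 114 [0.6891 0.6697]
blue [298.5 137.2] 209 [ 0.6579 -0.1151]
yellow [291.5  76.2] 904 [ 0.8248 -0.0948]
yellow [40.  99.7] 855 [0.7506 0.589 ]
yellow [303.9 181.1] 248 [ 0.5405 -0.1302]
yellow [296.3 222.5] 256 [ 0.4314 -0.1112]
yellow [311.6 253.5] 260 [ 0.3515 -0.1522]
green [[397, 175], [392, 231], [327, 224], [332, 167]] [ 0.4978 -0.2941] [0.1784 0.1568] 84.98548889160156 [ 0.49698188 -0.29392338]
none orange [[[ 13 183 208]]]
scene
blue [198.1 222.6] 458 [ 0.6553 -0.1148]
blue [101.5 244.9] 564 [ 0.7164 -0.2921]
blue [163.1 278.6] 263 [ 0.8036 -0.1632]
red0 [256.6 190.8] 299 [0.5461 0.0086]
green [[175, 174], [157, 217], [75, 213], [104, 171]] [ 0.5057 -0.2928] [0.1843 0.1724] 84.3968734741211 [ 0.50570876 -0.29298167]
orange [[389, 169], [402, 206], [350, 207], [339, 166]] [0.4912 0.2896] [0.1279 0.1756] 85.87583923339844 [0.49059519 0.28732741]
brush [0.43996796 0.00195392 0.012     ] 164.31815296620505 0.14518290201966913
stamp [0.55568933 0.11368136 0.018     ] [  37.96387312  -52.83853744 -141.7617544   126.22188606] [0.0403241  0.04062036 0.04099694 0.04083157] knob [[0.55422888 0.11087754 0.052     ]]
```

```bash
python3 - <<'E'
from h import *
im=np.load('pics/top.npy');C=cam('top');hsv=cv2.cvtColor(im,cv2.COLOR_RGB2HSV)
for n,lo,hi,reg in(('red',(0,170,120),(6,255,255),(230,150,280,200)),('red2',(170,120,120),(180,255,255),(230,150,280,200)),('orange',(9,165,150),(18,255,255),(90,150,190,240)),('green',(50,100,30),(85,255,255),(315,150,410,240))):
    x0,y0,x1,y1=reg; m=np.zeros(im.shape[:2],np.uint8); m[y0:y1,x0:x1]=cv2.inRange(hsv,lo,hi)[y0:y1,x0:x1]
    m=cv2.morphologyEx(m,cv2.MORPH_CLOSE,np.ones((5,5)))
    ks=cv2.findContours(m,0,2)[0]
    if not ks: print(n,'none');continue
    k=max(ks,key=cv2.contourArea)
    if 'red' in n: M=cv2.moments(k);print(n,M['m00'],fitpot(C,np.array([M['m10'],M['m01']])/M['m00']));continue
    P=unproj(C,k[:,0].astype(float),.014)[:,:2].astype(np.float32);r=cv2.minAreaRect(P);ctr=np.array(r[0])
    al=(r[2]+45)%90-45;c,s=np.cos(np.radians(al)),np.sin(np.radians(al));T=lambda x,y:(ctr+[c*x-s*y,s*x+c*y]).round(4)
    print(n,r,al,'small+',T(.039,.0435),'small-',T(.039,-.0435),'long',T(-.0385,0))
E
```

```text
red 197.0 [0.55193974 0.00851628]
red2 none
orange ((0.4829269051551819, 0.31567978858947754), (0.1823955774307251, 0.15889137983322144), 87.3183364868164) -2.6816635131835938 small+ [0.5239 0.3573] small- [0.5198 0.2704] long [0.4445 0.3175]
green ((0.4972582459449768, -0.29455095529556274), (0.17887622117996216, 0.1559249758720398), 84.58879089355469) -5.4112091064453125 small+ [ 0.5402 -0.2549] small- [ 0.532  -0.3415] long [ 0.4589 -0.2909]
```

Request:
send_rows(linear=[[-0.043, -0.0305, 0.01], [-0.043, -0.0305, 0.01], [-0.043, -0.0305, 0.01], [-0.043, -0.0305, 0.01], [-0.043, -0.0305, 0.01], [-0.043, -0.0305, 0.01], [-0.043, -0.0305, 0.01], [-0.043, -0.0305, 0.01]], twist=[[0, 0, 0], [0, 0, 0], [0, 0, 0], [0, 0, 0], [0, 0, 0], [0, 0, 0], [0, 0, 0], [0, 0, 0]], gripper=[80, 80, 80, 80, 80, 80, 80, 80], grip_force=40)

```text
time: 1.25
ee_pos: [0.4244, 0.1787, 0.1651]
tcp_rot: [180.0, 0.0, 161.4]
wrist_force: [1.1, 1.4, 0.1]
opening: 0.0682
grasp_force: 0.0
```

```bash
cat > go.py <<'E'
import sys
from h import *
o=bot.get_obs();r=R.from_euler('xyz',o['tcp_rot'],degrees=True)
print('t',round(o['time'],2),'pos',o['ee_pos'].round(4),'rot',o['tcp_rot'].round(2),'open',round(o['opening'],4),'gf',round(o['grasp_force'],1),'F',o['wrist_force'].round(1),'qd',abs(o['qd']).max().round(2))
p=o['ee_pos']
for a in sys.argv[1:]:
    t=np.array([float(v) for v in a.split(',')]);d=r.inv().apply(t-p);print(a,'delta',d.round(4),'rows@40mm',np.ceil(np.linalg.norm(d)/.04));p=t
E
python3 go.py .55,.0085,.12 .55,.0085,.042
```

```text
t 1.25 pos [0.4244 0.1787 0.1651] rot [1.7998e+02 2.0000e-02 1.6139e+02] open 0.0682 gf 0.0 F [1.1 1.4 0.1] qd 52.08
.55,.0085,.12 delta [-0.1733 -0.1212  0.0451] rows@40mm 6.0
.55,.0085,.042 delta [ 0.    -0.     0.078] rows@40mm 2.0
```

Request:
send_rows(linear=[[-0.043, -0.0305, 0.011], [-0.043, -0.0305, 0.011], [-0.043, -0.0305, 0.011], [-0.043, -0.0305, 0.011], [0, 0, 0], [0, 0, 0]], twist=[[0, 0, 0], [0, 0, 0], [0, 0, 0], [0, 0, 0], [0, 0, 0], [0, 0, 0]], gripper=[75, 75, 75, 75, 75, 75])

```text
time: 2.0
ee_pos: [0.5474, 0.0097, 0.1211]
tcp_rot: [-180.0, -0.0, 161.4]
wrist_force: [0.2, -0.4, 0.4]
opening: 0.0641
grasp_force: 0.0
```

```bash
python3 go.py .55,.0085,.042; python3 - <<'E'
from h import *
C=cam('wrist');im=camera('wrist');im2=im[:,:,::-1].copy()
for p in [(.55,.0085,.058),(.555,.112,.052),(.44,.002,.012),(.5405,-.13,.058)]:
    u=proj(C,p)[0];print(p,u.round(0));cv2.drawMarker(im2,tuple(int(v) for v in u),(255,255,0),0,12,1)
np.save('pics/w1.npy',im);cv2.imwrite('pics/w1.png',cv2.resize(im2,(800,600)))
E
```

```text
t 2.0 pos [0.5474 0.0097 0.1211] rot [-1.8000e+02 -5.0000e-02  1.6135e+02] open 0.0641 gf 0.0 F [ 0.2 -0.4  0.4] qd 1.26
.55,.0085,.042 delta [-0.0029 -0.0003  0.0791] rows@40mm 2.0
(0.55, 0.0085, 0.058) [259. 220.]
(0.555, 0.112, 0.052) [392. 182.]
(0.44, 0.002, 0.012) [209.  81.]
(0.5405, -0.13, 0.058) [ 93. 260.]
```

View pics/w1.png

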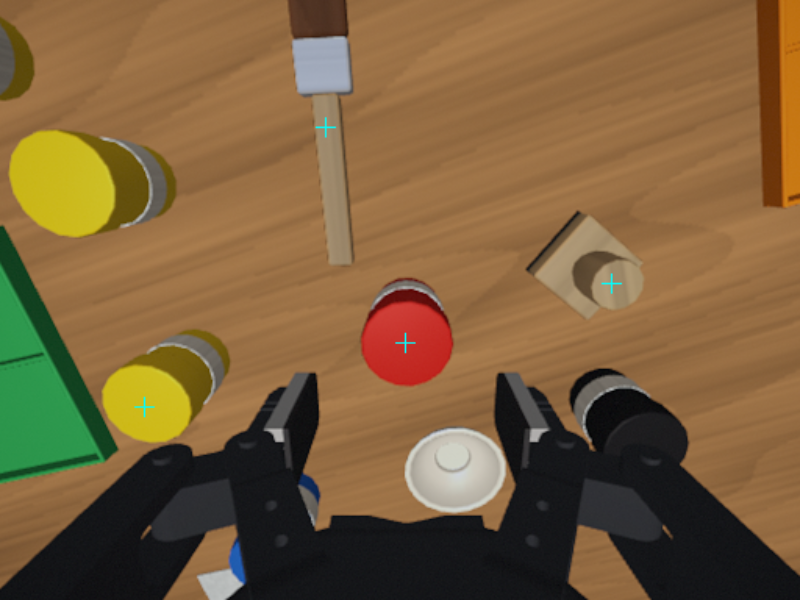

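Request:
send_rows(linear=[[-0.003, 0, 0.03], [0, 0, 0.03], [0, 0, 0.019], [0, 0, 0], [0, 0, 0], [0, 0, 0], [0, 0, 0], [0, 0, 0]], twist=[[0, 0, 0], [0, 0, 0], [0, 0, 0], [0, 0, 0], [0, 0, 0], [0, 0, 0], [0, 0, 0], [0, 0, 0]], gripper=[75, 75, 75, 75, 40, 40, 40, 40])

```text
time: 3.05
ee_pos: [0.5515, 0.0089, 0.0438]
tcp_rot: [179.9, 0.1, 161.4]
wrist_force: [-0.7, 0.3, 6.1]
opening: 0.0444
grasp_force: 41.5
```

```bash
python3 go.py .55,.0085,.11 .522,.271,.11 .522,.271,.047
```

```text
t 3.05 pos [0.5515 0.0089 0.0438] rot [1.7993e+02 1.3000e-01 1.6139e+02] open 0.0444 gf 41.5 F [-0.7  0.3  6.1] qd 0.06
.55,.0085,.11 delta [ 0.0011 -0.0007 -0.0662] rows@40mm 2.0
.522,.271,.11 delta [0.1103 0.2398 0.    ] rows@40mm 7.0
.522,.271,.047 delta [ 0.0001 -0.0001  0.063 ] rows@40mm 2.0
```

Request:
send_rows(linear=[[0, 0, -0.02], [0, 0, -0.03], [0, 0, -0.03], [0.012, 0.028, 0], [0.016, 0.034, 0], [0.017, 0.036, 0], [0.017, 0.036, 0], [0.016, 0.035, 0]], twist=[[0, 0, 0], [0, 0, 0], [0, 0, 0], [0, 0, 0], [0, 0, 0], [0, 0, 0], [0, 0, 0], [0, 0, 0]], gripper=[40, 40, 40, 40, 40, 40, 40, 40])

```text
time: 4.05
ee_pos: [0.5304, 0.195, 0.1226]
tcp_rot: [180.0, 0.0, 161.4]
wrist_force: [0.3, 0.1, -2.2]
opening: 0.0445
grasp_force: 41.3
```

Request:
send_rows(linear=[[0.016, 0.035, 0], [0.016, 0.035, 0], [0, 0, 0.01], [0, 0, 0.03], [0, 0, 0.02], [0, 0, 0], [0, 0, 0], [0, 0, 0]], twist=[[0, 0, 0], [0, 0, 0], [0, 0, 0], [0, 0, 0], [0, 0, 0], [0, 0, 0], [0, 0, 0], [0, 0, 0]], gripper=[40, 40, 40, 40, 40, 40, 40, 40])

```text
time: 5.05
ee_pos: [0.5232, 0.2704, 0.0635]
tcp_rot: [179.9, 0.1, 161.4]
wrist_force: [0.1, -0.8, -1.8]
opening: 0.0445
grasp_force: 41.4
```

```bash
python3 go.py .522,.271,.048; python3 - <<'E'
from h import *
im=camera('scene');cv2.imwrite('pics/s1.png',cv2.resize(im[110:260,250:460,::-1],(800,571)))
E
```

```text
t 5.05 pos [0.5232 0.2704 0.0635] rot [1.7993e+02 7.0000e-02 1.6137e+02] open 0.0445 gf 41.4 F [ 0.1 -0.8 -1.8] qd 0.18
.522,.271,.048 delta [0.0014 0.0002 0.0155] rows@40mm 1.0
```

View pics/s1.png

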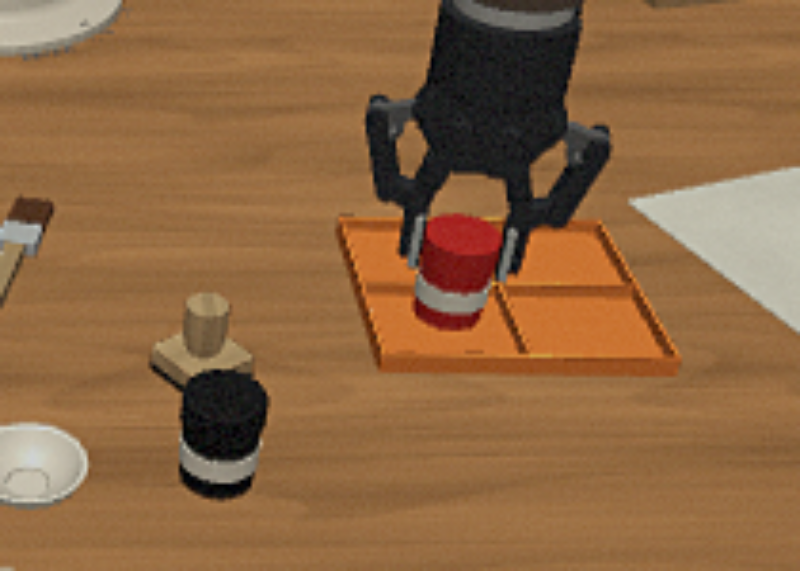

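Request:
send_rows(linear=[[0, 0, 0.008], [0, 0, 0.007], [0, 0, 0], [0, 0, 0.0005], [0, 0, 0], [0, 0, 0], [0, 0, 0], [0, 0, 0]], twist=[[0, 0, 0], [0, 0, 0], [0, 0, 0], [0, 0, 0], [0, 0, 0], [0, 0, 0], [0, 0, 0], [0, 0, 0]], gripper=[40, 40, 40, 40, 65, 65, 65, 65])

```text
time: 6.1
ee_pos: [0.5225, 0.2704, 0.0466]
tcp_rot: [-180.0, -0.0, 161.4]
wrist_force: [0.2, 1.0, 0.3]
opening: 0.0551
grasp_force: 0.0
```

```bash
python3 go.py .522,.271,.12 .555,.112,.12 .555,.112,.037
```

```text
t 6.1 pos [0.5225 0.2704 0.0466] rot [-1.7999e+02 -1.0000e-02  1.6139e+02] open 0.0551 gf 0.0 F [0.2 1.  0.3] qd 0.1
.522,.271,.12 delta [ 0.0007  0.0004 -0.0734] rows@40mm 2.0
.555,.112,.12 delta [-0.082  -0.1402  0.    ] rows@40mm 5.0
.555,.112,.037 delta [-0.     0.     0.083] rows@40mm 3.0
```

Request:
send_rows(linear=[[0, 0, -0.03], [0, 0, -0.043], [-0.012, -0.02, 0], [-0.018, -0.03, 0], [-0.018, -0.03, 0], [-0.018, -0.03, 0], [-0.016, -0.03, 0], [0, 0, 0]], twist=[[0, 0, 0], [0, 0, 0], [0, 0, 0], [0, 0, 0], [0, 0, 0], [0, 0, 0], [0, 0, 0], [0, 0, 0]], gripper=[65, 65, 60, 55, 55, 55, 55, 55])

```text
time: 7.1
ee_pos: [0.5559, 0.1097, 0.1198]
tcp_rot: [-180.0, 0.0, 161.2]
wrist_force: [0.0, 0.1, 0.2]
opening: 0.0468
grasp_force: 0.0
```

```bash
python3 go.py  .555,.112,.038; python3 - <<'E'
from h import *
C=cam('wrist');im=camera('wrist');im2=im[:,:,::-1].copy()
for p in [(.555,.112,.052)]:
    u=proj(C,p)[0];print(p,u.round(0));cv2.drawMarker(im2,tuple(int(v) for v in u),(255,255,0),0,12,1)
cv2.imwrite('pics/w2.png',im2)
E
```

```text
t 7.1 pos [0.5559 0.1097 0.1198] rot [-1.7999e+02  1.0000e-02  1.6123e+02] open 0.0468 gf 0.0 F [0.  0.1 0.2] qd 2.32
.555,.112,.038 delta [0.0016 0.0019 0.0818] rows@40mm 3.0
(0.555, 0.112, 0.052) [262. 212.]
```

View pics/w2.png

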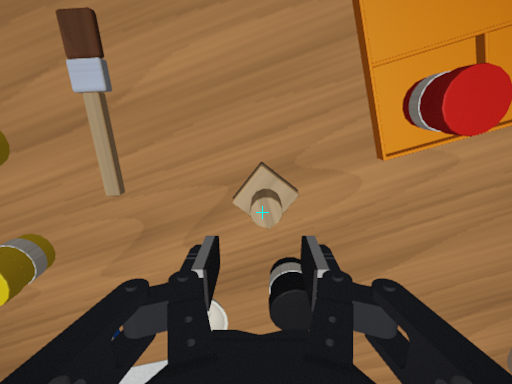

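Request:
send_rows(linear=[[0.0015, 0.003, 0.03], [0, 0, 0.03], [0, 0, 0.021], [0, 0, 0], [0, 0, 0], [0, 0, 0], [0, 0, 0], [0, 0, 0]], twist=[[0, 0, 0], [0, 0, 0], [0, 0, 0], [0, 0, 0], [0, 0, 0], [0, 0, 0], [0, 0, 0], [0, 0, 0]], gripper=[55, 55, 55, 55, 18, 18, 18, 18], grip_force=30)

```text
time: 8.15
ee_pos: [0.5558, 0.1153, 0.0401]
tcp_rot: [179.9, 0.1, 161.4]
wrist_force: [-0.7, 2.6, 6.6]
opening: 0.0249
grasp_force: 30.1
```

```bash
python3 go.py .555,.112,.09 .445,.325,.09 .445,.325,.05
```

```text
t 8.15 pos [0.5558 0.1153 0.0401] rot [1.7991e+02 9.0000e-02 1.6140e+02] open 0.0249 gf 30.1 F [-0.7  2.6  6.6] qd 0.08
.555,.112,.09 delta [-0.0003 -0.0033 -0.0499] rows@40mm 2.0
.445,.325,.09 delta [0.1722 0.1668 0.    ] rows@40mm 6.0
.445,.325,.05 delta [ 0.0001 -0.0001  0.04  ] rows@40mm 1.0
```

Request:
send_rows(linear=[[0, 0, -0.02], [0, 0, -0.03], [0, 0, -0.03], [0.022, 0.0215, 0], [0.03, 0.0285, 0], [0.03, 0.0285, 0], [0.03, 0.0285, 0], [0.03, 0.0285, 0]], twist=[[0, 0, 0], [0, 0, 0], [0, 0, 0], [0, 0, 0], [0, 0, 0], [0, 0, 0], [0, 0, 0], [0, 0, 0]], gripper=[18, 18, 18, 18, 18, 18, 18, 18])

```text
time: 9.15
ee_pos: [0.4632, 0.2895, 0.1189]
tcp_rot: [180.0, 0.0, 161.4]
wrist_force: [1.0, 0.0, -0.7]
opening: 0.025
grasp_force: 29.7
```

Request:
send_rows(linear=[[0.03, 0.028, 0], [0, 0, 0.02], [0, 0, 0.03], [0, 0, 0.01], [0, 0, 0], [0, 0, 0]], twist=[[0, 0, 0], [0, 0, 0], [0, 0, 0], [0, 0, 0], [0, 0, 0], [0, 0, 0]], gripper=[18, 18, 18, 18, 18, 18])

```text
time: 9.9
ee_pos: [0.4449, 0.3249, 0.06]
tcp_rot: [179.9, 0.1, 161.4]
wrist_force: [-0.1, 0.6, -0.5]
opening: 0.0251
grasp_force: 29.7
```

```bash
python3 go.py .445,.325,.0445; python3 - <<'E'
from h import *
im=camera('scene');cv2.imwrite('pics/s2.png',cv2.resize(im[110:230,290:460,::-1],(800,565)))
E
```

```text
t 9.9 pos [0.4449 0.3249 0.06  ] rot [1.7993e+02 5.0000e-02 1.6137e+02] open 0.0251 gf 29.7 F [-0.1  0.6 -0.5] qd 0.21
.445,.325,.0445 delta [-0.      0.0001  0.0155] rows@40mm 1.0
```

View pics/s2.png

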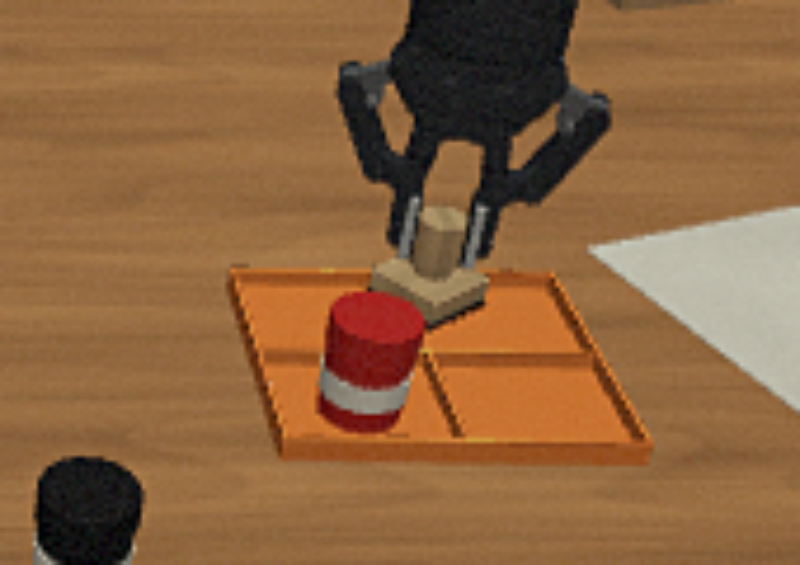

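Request:
send_rows(linear=[[0, 0, 0.008], [0, 0, 0.007], [0, 0, 0], [0, 0, 0.0005], [0, 0, 0], [0, 0, 0], [0, 0, 0], [0, 0, 0]], twist=[[0, 0, 0], [0, 0, 0], [0, 0, 0], [0, 0, 0], [0, 0, 0], [0, 0, 0], [0, 0, 0], [0, 0, 0]], gripper=[18, 18, 18, 18, 45, 45, 45, 45])

```text
time: 10.95
ee_pos: [0.4443, 0.3247, 0.0432]
tcp_rot: [-180.0, -0.0, 161.4]
wrist_force: [0.1, 0.1, 0.6]
opening: 0.0384
grasp_force: 0.0
```

```bash
python3 go.py .445,.325,.12 .44,.002,.10 .44,.002,.018; python3 - <<'E'
from h import *
im=np.load('pics/w1.npy');C=cam('top')
# brush axis refined from wrist pic w1 is view-limited; print yaw target
E
```

```text
t 10.95 pos [0.4443 0.3247 0.0432] rot [-1.7999e+02 -1.0000e-02  1.6139e+02] open 0.0384 gf 0.0 F [0.1 0.1 0.6] qd 0.13
.445,.325,.12 delta [-0.0006  0.0005 -0.0768] rows@40mm 2.0
.44,.002,.10 delta [-0.0983 -0.3077  0.02  ] rows@40mm 9.0
.44,.002,.018 delta [-0.     0.     0.082] rows@40mm 3.0
```

Request:
send_rows(linear=[[0, 0, -0.03], [0, 0, -0.04], [-0.01, -0.03, 0], [-0.014, -0.045, 0], [-0.016, -0.05, 0], [-0.016, -0.05, 0], [-0.016, -0.05, 0], [-0.016, -0.05, 0]], twist=[[0, 0, 0], [0, 0, 0], [0, 0, 0], [0, 0, 0], [0, 0, 0], [0, 0, 0], [0, 0, 0], [0, 0, 0]], gripper=[45, 45, 45, 45, 40, 40, 40, 40])

```text
time: 11.95
ee_pos: [0.4398, 0.0344, 0.1135]
tcp_rot: [180.0, 0.0, 161.4]
wrist_force: [0.9, -0.7, 0.6]
opening: 0.0341
grasp_force: 0.0
```

Request:
send_rows(linear=[[-0.01, -0.033, 0], [0, 0, 0.01], [0, 0, 0]], twist=[[0, 0, -0.3], [0, 0, 0], [0, 0, 0]], gripper=[40, 40, 40])

```text
time: 12.32
ee_pos: [0.4384, 0.0017, 0.1025]
tcp_rot: [-180.0, -0.1, 164.3]
wrist_force: [-0.3, 0.0, -0.2]
opening: 0.0339
grasp_force: 0.0
```

```bash
python3 go.py .44,.002,.018; python3 - <<'E'
from h import *
C=cam('wrist');im=camera('wrist');im2=im[:,:,::-1].copy()
u=proj(C,(.44,.002,.012))[0];print(u.round(0));cv2.drawMarker(im2,tuple(int(v) for v in u),(255,255,0),0,12,1)
cv2.imwrite('pics/w3.png',cv2.resize(im2,(800,600)))
E
```

```text
t 12.32 pos [0.4384 0.0017 0.1025] rot [-1.7999e+02 -8.0000e-02  1.6434e+02] open 0.0339 gf 0.0 F [-0.3  0.  -0.2] qd 1.26
.44,.002,.018 delta [-0.0015  0.0007  0.0845] rows@40mm 3.0
[261. 206.]
```

View pics/w3.png

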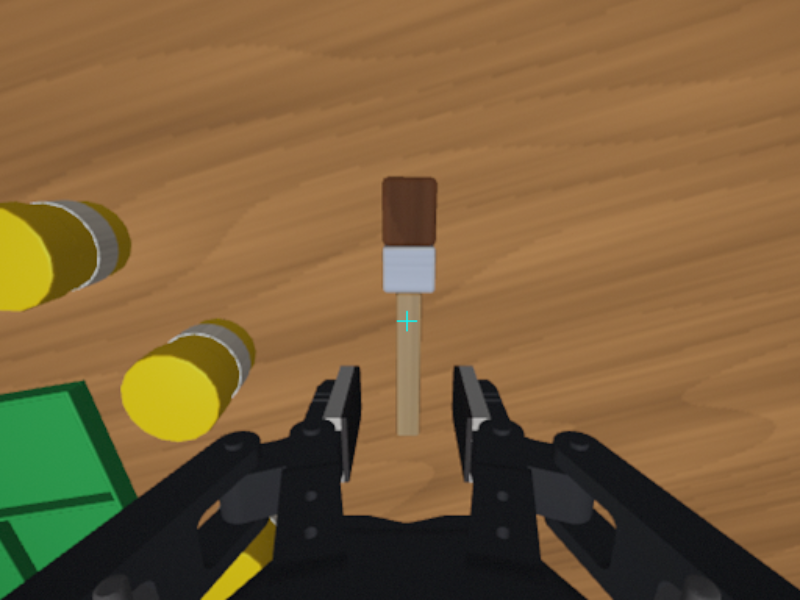

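Request:
send_rows(linear=[[-0.0015, 0.0005, 0.03], [0, 0, 0.03], [0, 0, 0.015], [0, 0, 0.009], [0, 0, 0], [0, 0, 0], [0, 0, 0], [0, 0, 0]], twist=[[0, 0, 0], [0, 0, 0], [0, 0, 0], [0, 0, 0], [0, 0, 0], [0, 0, 0], [0, 0, 0], [0, 0, 0]], gripper=[40, 40, 40, 40, 40, 5, 5, 5], grip_force=40)

```text
time: 13.38
ee_pos: [0.4412, 0.0016, 0.0204]
tcp_rot: [180.0, 0.1, 164.4]
wrist_force: [-0.3, -0.3, 6.3]
opening: 0.0125
grasp_force: 39.7
```

```bash
python3 go.py .459,-.291,.1
```

```text
t 13.38 pos [0.4412 0.0016 0.0204] rot [1.7996e+02 1.0000e-01 1.6438e+02] open 0.0125 gf 39.7 F [-0.3 -0.3  6.3] qd 0.06
.459,-.291,.1 delta [-0.0961 -0.2769 -0.0797] rows@40mm 8.0
```

Request:
send_rows(linear=[[0, 0, -0.02], [0, 0, -0.03], [0, 0, -0.03], [-0.012, -0.035, 0], [-0.016, -0.046, 0], [-0.017, -0.049, 0], [-0.017, -0.049, 0], [-0.017, -0.049, 0]], twist=[[0, 0, 0], [0, 0, 0], [0, 0, 0], [0, 0, 0], [0, 0, 0], [0, 0, 0], [0, 0, 0], [0, 0, 0]], gripper=[5, 5, 5, 5, 5, 5, 5, 5])

```text
time: 14.38
ee_pos: [0.4551, -0.2411, 0.0995]
tcp_rot: [-180.0, 0.0, 164.4]
wrist_force: [0.1, -0.8, -1.0]
opening: 0.0125
grasp_force: 39.2
```

Request:
send_rows(linear=[[-0.017, -0.049, 0], [0, 0, 0], [0, 0, 0], [0, 0, 0], [0, 0, 0], [0, 0, 0], [0, 0, 0], [0, 0, 0]], twist=[[0, 0, 0.5], [0, 0, 1], [0, 0, 1], [0, 0, 1], [0, 0, 1], [0, 0, 1], [0, 0, 1], [0, 0, 0.9]], gripper=[5, 5, 5, 5, 5, 5, 5, 5])

```text
time: 15.38
ee_pos: [0.4584, -0.2911, 0.0993]
tcp_rot: [-180.0, 0.0, 90.1]
wrist_force: [0.6, 0.3, -1.0]
opening: 0.0123
grasp_force: 39.2
```

Request:
send_rows(linear=[[0, 0, 0], [0, 0, 0]], twist=[[0, 0, 0.6], [0, 0, 0]], gripper=[5, 5])

```text
time: 15.62
ee_pos: [0.4584, -0.2911, 0.0993]
tcp_rot: [-180.0, -0.0, 84.4]
wrist_force: [-0.3, 0.1, -0.3]
opening: 0.0125
grasp_force: 39.2
```

```bash
python3 go.py .459,-.291,.0255; python3 - <<'E'
from h import *
im=camera('wrist');cv2.imwrite('pics/w4.png',im[:,:,::-1])
E
```

```text
t 15.62 pos [ 0.4584 -0.2911  0.0993] rot [-180.     -0.     84.43] open 0.0125 gf 39.2 F [-0.3  0.1 -0.3] qd 3.32
.459,-.291,.0255 delta [0.0001 0.0006 0.0738] rows@40mm 2.0
```

View pics/w4.png

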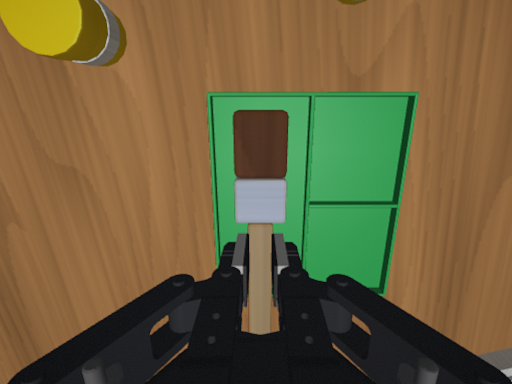

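Request:
send_rows(linear=[[0, 0, 0.03], [0, 0, 0.025], [0, 0, 0.012], [0, 0, 0.006], [0, 0, 0], [0, 0, 0]], twist=[[0, 0, 0], [0, 0, 0], [0, 0, 0], [0, 0, 0], [0, 0, 0], [0, 0, 0]], gripper=[5, 5, 5, 5, 5, 5])

```text
time: 16.42
ee_pos: [0.4589, -0.2913, 0.0272]
tcp_rot: [179.9, 0.0, 84.4]
wrist_force: [0.2, 0.2, -1.2]
opening: 0.0128
grasp_force: 39.2
```

```bash
python3 go.py .459,-.291,.0245
```

```text
t 16.43 pos [ 0.4589 -0.2913  0.0272] rot [1.7993e+02 3.0000e-02 8.4400e+01] open 0.0128 gf 39.2 F [ 0.2  0.2 -1.2] qd 0.11
.459,-.291,.0245 delta [0.0003 0.0001 0.0027] rows@40mm 1.0
```

Lower the last 2.5 mm, release to ~30 mm opening, then rise.

Request:
send_rows(linear=[[0, 0, 0.002], [0, 0, 0.0005], [0, 0, 0], [0, 0, 0], [0, 0, 0], [0, 0, 0], [0, 0, -0.03], [0, 0, -0.05]], twist=[[0, 0, 0], [0, 0, 0], [0, 0, 0], [0, 0, 0], [0, 0, 0], [0, 0, 0], [0, 0, 0], [0, 0, 0]], gripper=[5, 5, 5, 32, 32, 32, 32, 50])

```text
time: 17.42
ee_pos: [0.4574, -0.2904, 0.1029]
tcp_rot: [-179.8, -0.1, 84.4]
wrist_force: [1.0, -1.0, 0.9]
opening: 0.0421
grasp_force: 0.0
```

```bash
python3 go.py .5405,-.13,.115 .5405,-.13,.042
```

```text
t 17.43 pos [ 0.4574 -0.2904  0.1029] rot [-1.7981e+02 -1.0000e-01  8.4390e+01] open 0.0421 gf 0.0 F [ 1.  -1.   0.9] qd 45.03
.5405,-.13,.115 delta [ 0.1678  0.067  -0.012 ] rows@40mm 5.0
.5405,-.13,.042 delta [-0.0001  0.0002  0.073 ] rows@40mm 2.0
```

Request:
send_rows(linear=[[0.025, 0.01, -0.01], [0.038, 0.015, 0], [0.039, 0.016, 0], [0.039, 0.016, 0], [0.027, 0.01, 0], [0, 0, 0], [0, 0, 0]], twist=[[0, 0, 0], [0, 0, 0], [0, 0, 0], [0, 0, 0], [0, 0, 0], [0, 0, 0], [0, 0, 0]], gripper=[75, 75, 75, 75, 75, 75, 75])

```text
time: 18.3
ee_pos: [0.5413, -0.1307, 0.1136]
tcp_rot: [-180.0, 0.0, 84.4]
wrist_force: [-0.3, -0.2, 0.3]
opening: 0.0639
grasp_force: 0.0
```

```bash
python3 go.py .5405,-.13,.042; python3 - <<'E'
from h import *
C=cam('wrist');im=camera('wrist')
for lo,hi in(((22,120,60),(36,255,255)),):
    for c,s,m in blobs(im,lo,hi,500): print(c,s,fitpot(C,c).round(4),potmodel(C,(.5405,-.13)))
E
```

```text
t 18.3 pos [ 0.5413 -0.1307  0.1136] rot [-1.7998e+02  1.0000e-02  8.4400e+01] open 0.0639 gf 0.0 F [-0.3 -0.2  0.3] qd 0.76
.5405,-.13,.042 delta [ 0.0007 -0.0008  0.0716] rows@40mm 2.0
[110.09902961 203.66359791] 4019 [ 0.4282 -0.1116] [259.38164398 214.05781086]
[258.05211726 213.25472313] 3070 [ 0.5396 -0.1292] [259.38164398 214.05781086]
[ 33.64194735 257.19388622] 3533 [ 0.3523 -0.1516] [259.38164398 214.05781086]
```

Request:
send_rows(linear=[[0.001, -0.0015, 0.03], [0, 0, 0.03], [0, 0, 0.011], [0, 0, 0], [0, 0, 0], [0, 0, 0], [0, 0, 0], [0, 0, 0]], twist=[[0, 0, 0], [0, 0, 0], [0, 0, 0], [0, 0, 0], [0, 0, 0], [0, 0, 0], [0, 0, 0], [0, 0, 0]], gripper=[75, 75, 75, 75, 40, 40, 40, 40])

```text
time: 19.35
ee_pos: [0.5409, -0.1295, 0.0444]
tcp_rot: [179.9, 0.0, 84.4]
wrist_force: [-2.2, -2.3, 6.5]
opening: 0.0444
grasp_force: 41.1
```

```bash
python3 go.py .532,-.3415,.047
```

```text
t 19.35 pos [ 0.5409 -0.1295  0.0444] rot [1.7987e+02 4.0000e-02 8.4390e+01] open 0.0444 gf 41.1 F [-2.2 -2.3  6.5] qd 0.12
.532,-.3415,.047 delta [-0.2118  0.0119 -0.0025] rows@40mm 6.0
```

Request:
send_rows(linear=[[0, 0, -0.02], [0, 0, -0.03], [-0.02, 0.001, -0.01], [-0.036, 0.002, 0], [-0.04, 0.0025, 0], [-0.04, 0.0025, 0], [-0.04, 0.002, 0], [-0.036, 0.002, 0]], twist=[[0, 0, 0], [0, 0, 0], [0, 0, 0], [0, 0, 0], [0, 0, 0], [0, 0, 0], [0, 0, 0], [0, 0, 0]], gripper=[40, 40, 40, 40, 40, 40, 40, 40])

```text
time: 20.35
ee_pos: [0.5306, -0.3438, 0.1021]
tcp_rot: [-180.0, -0.0, 84.3]
wrist_force: [0.3, 0.1, -0.8]
opening: 0.0446
grasp_force: 41.2
```

Request:
send_rows(linear=[[0, 0, 0.01], [0, 0, 0.025], [0, 0, 0.01], [0, 0, 0], [0, 0, 0]], twist=[[0, 0, 0], [0, 0, 0], [0, 0, 0], [0, 0, 0], [0, 0, 0]], gripper=[40, 40, 40, 40, 40])

```text
time: 20.98
ee_pos: [0.5318, -0.3414, 0.0587]
tcp_rot: [179.9, 0.0, 84.4]
wrist_force: [0.4, 0.6, -1.0]
opening: 0.0446
grasp_force: 41.2
```

```bash
python3 go.py .532,-.3415,.0485; python3 - <<'E'
from h import *
im=camera('scene');cv2.imwrite('pics/s3.png',cv2.resize(im[110:260,60:260,::-1],(800,600)))
E
```

```text
t 20.98 pos [ 0.5318 -0.3414  0.0587] rot [1.7994e+02 3.0000e-02 8.4410e+01] open 0.0446 gf 41.2 F [ 0.4  0.6 -1. ] qd 0.3
.532,-.3415,.0485 delta [-0.0001  0.0002  0.0102] rows@40mm 1.0
```

View pics/s3.png

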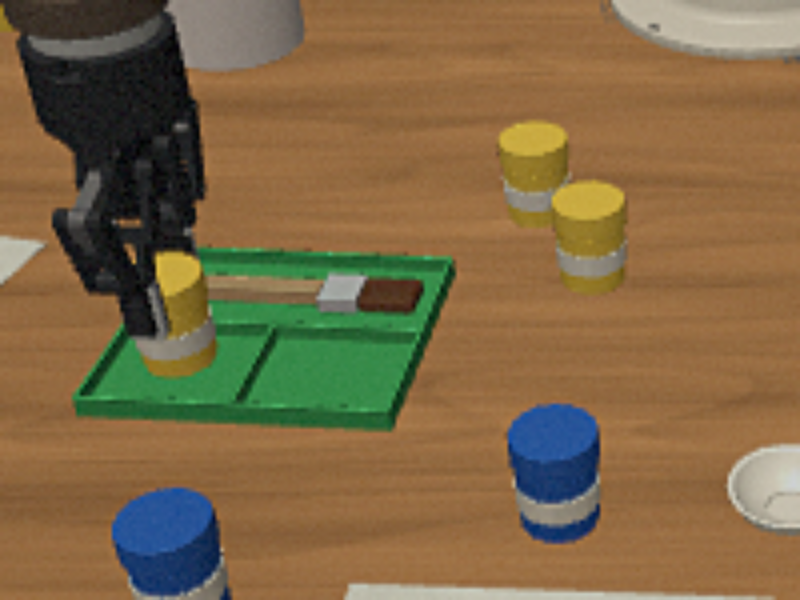

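Request:
send_rows(linear=[[0, 0, 0.007], [0, 0, 0.003], [0, 0, 0], [0, 0, 0], [0, 0, 0], [0, 0, 0], [0, 0, -0.03], [0, 0, -0.04]], twist=[[0, 0, 0], [0, 0, 0], [0, 0, 0], [0, 0, 0], [0, 0, 0], [0, 0, 0], [0, 0, 0], [0, 0, 0]], gripper=[40, 40, 40, 40, 65, 65, 65, 70])

```text
time: 22.02
ee_pos: [0.5307, -0.341, 0.1172]
tcp_rot: [-179.9, -0.1, 84.4]
wrist_force: [-0.2, -0.3, -0.5]
opening: 0.0599
grasp_force: 0.0
```

```bash
python3 go.py .656,-.115,.115 .656,-.115,.042
```

```text
t 22.02 pos [ 0.5307 -0.341   0.1172] rot [-1.7987e+02 -7.0000e-02  8.4390e+01] open 0.0599 gf 0.0 F [-0.2 -0.3 -0.5] qd 35.03
.656,-.115,.115 delta [0.2372 0.1026 0.0023] rows@40mm 7.0
.656,-.115,.042 delta [-0.0001  0.0002  0.073 ] rows@40mm 2.0
```

Request:
send_rows(linear=[[0.02, 0.008, 0], [0.04, 0.017, 0], [0.044, 0.019, 0], [0.044, 0.019, 0], [0.044, 0.019, 0], [0.044, 0.019, 0], [0, 0, 0], [0, 0, 0]], twist=[[0, 0, 0], [0, 0, 0], [0, 0, 0], [0, 0, 0], [0, 0, 0], [0, 0, 0], [0, 0, 0], [0, 0, 0]], gripper=[75, 75, 75, 75, 75, 75, 75, 75])

```text
time: 23.02
ee_pos: [0.6547, -0.116, 0.1169]
tcp_rot: [-179.9, 0.0, 84.4]
wrist_force: [0.7, 0.4, -0.5]
opening: 0.064
grasp_force: 0.0
```

```bash
python3 go.py .656,-.115,.042; python3 - <<'E'
from h import *
C=cam('wrist');im=camera('wrist')
for lo,hi in(((100,120,40),(128,255,255)),):
    for c,s,m in blobs(im,lo,hi,500): print(c,s,fitpot(C,c).round(4))
E
```

```text
t 23.02 pos [ 0.6547 -0.116   0.1169] rot [-1.7993e+02  1.0000e-02  8.4440e+01] open 0.064 gf 0.0 F [ 0.7  0.4 -0.5] qd 1.36
.656,-.115,.042 delta [0.0012 0.0013 0.0749] rows@40mm 2.0
[262.97043658 210.97249914] 2909 [ 0.6567 -0.1142]
[377.02638763 239.07825296] 1099 [ 0.7462 -0.1487]
```

Request:
send_rows(linear=[[0.0015, 0.0015, 0.03], [0, 0, 0.03], [0, 0, 0.014], [0, 0, 0], [0, 0, 0], [0, 0, 0], [0, 0, 0], [0, 0, 0]], twist=[[0, 0, 0], [0, 0, 0], [0, 0, 0], [0, 0, 0], [0, 0, 0], [0, 0, 0], [0, 0, 0], [0, 0, 0]], gripper=[75, 75, 75, 75, 40, 40, 40, 40])

```text
time: 24.08
ee_pos: [0.6573, -0.1154, 0.0455]
tcp_rot: [179.9, 0.0, 84.4]
wrist_force: [-0.8, -0.7, 6.6]
opening: 0.0445
grasp_force: 41.5
```

```bash
python3 go.py .54,-.255,.047
```

```text
t 24.07 pos [ 0.6573 -0.1154  0.0455] rot [1.7986e+02 3.0000e-02 8.4390e+01] open 0.0445 gf 41.5 F [-0.8 -0.7  6.6] qd 0.1
.54,-.255,.047 delta [-0.1504 -0.1031 -0.0017] rows@40mm 5.0
```

Request:
send_rows(linear=[[0, 0, -0.02], [0, 0, -0.03], [-0.015, -0.01, -0.01], [-0.03, -0.0205, 0], [-0.035, -0.0245, 0], [-0.035, -0.024, 0], [-0.035, -0.024, 0], [0, 0, 0]], twist=[[0, 0, 0], [0, 0, 0], [0, 0, 0], [0, 0, 0], [0, 0, 0], [0, 0, 0], [0, 0, 0], [0, 0, 0]], gripper=[40, 40, 40, 40, 40, 40, 40, 40])

```text
time: 25.08
ee_pos: [0.5369, -0.2568, 0.1039]
tcp_rot: [-180.0, 0.0, 84.2]
wrist_force: [0.4, -0.7, -1.6]
opening: 0.0444
grasp_force: 41.3
```

Request:
send_rows(linear=[[0, 0, 0.01], [0, 0, 0.025], [0, 0, 0.01], [0, 0, 0], [0, 0, 0]], twist=[[0, 0, 0], [0, 0, 0], [0, 0, 0], [0, 0, 0], [0, 0, 0]], gripper=[40, 40, 40, 40, 40])

```text
time: 25.7
ee_pos: [0.5399, -0.2541, 0.0595]
tcp_rot: [180.0, 0.0, 84.4]
wrist_force: [-0.3, 0.6, -1.2]
opening: 0.0442
grasp_force: 41.3
```

```bash
python3 go.py .54,-.255,.0495
```

```text
t 25.7 pos [ 0.5399 -0.2541  0.0595] rot [1.7995e+02 1.0000e-02 8.4420e+01] open 0.0442 gf 41.3 F [-0.3  0.6 -1.2] qd 0.38
.54,-.255,.0495 delta [-0.0008  0.0002  0.01  ] rows@40mm 1.0
```

Request:
send_rows(linear=[[0, 0, 0.007], [0, 0, 0.003], [0, 0, 0], [0, 0, 0], [0, 0, 0], [0, 0, 0], [0, 0, -0.03], [0, 0, -0.05]], twist=[[0, 0, 0], [0, 0, 0], [0, 0, 0], [0, 0, 0], [0, 0, 0], [0, 0, 0], [0, 0, 0], [0, 0, 0]], gripper=[40, 40, 40, 40, 65, 65, 65, 65])

```text
time: 26.7
ee_pos: [0.5384, -0.2538, 0.1277]
tcp_rot: [-179.8, -0.1, 84.4]
wrist_force: [0.9, -0.8, -0.2]
opening: 0.0555
grasp_force: 0.0
```

Request:
send_rows(linear=[[0.03, 0, -0.03], [0.04, -0.02, -0.03], [0.05, -0.02, 0], [0.05, -0.02, 0], [0.05, -0.02, 0], [0.03, 0, 0], [0, 0, 0], [0, 0, 0]], twist=[[0, 0, 0], [0, 0, 0], [0, 0, 0], [0, 0, 0], [0, 0, 0], [0, 0, 0], [0, 0, 0], [0, 0, 0]], gripper=[65, 65, 65, 65, 65, 65, 65, 65])

```text
time: 27.7
ee_pos: [0.4843, 0.0021, 0.1887]
tcp_rot: [-180.0, 0.0, 84.4]
wrist_force: [-0.5, -0.3, 0.1]
opening: 0.0554
grasp_force: 0.0
```

```bash
python3 go.py; python3 - <<'E'
from h import *
T={'g':((.4973,-.2946),-5.4),'o':((.4829,.3157),-2.7)}
def loc(k,p): c,a=T[k]; a=np.radians(a);d=np.array(p[:2])-c; return (np.array([[np.cos(a),np.sin(a)],[-np.sin(a),np.cos(a)]])@d).round(4)
ims={}
for n in('top','scene'):
    C=cam(n);im=camera(n);ims[n]=im;C=(C[0],C[1],C[2]-[0,0,.004]) # objects raised 4 mm
    for col,lo,hi in(('blue',(105,120,40),(125,255,255)),('yellow',(22,100,60),(34,255,255)),('red',(0,180,120),(5,255,255))):
        for c,s,m in blobs(im,lo,hi,100):
            x=fitpot(C,c)
            if s<1500 and .4<x[0]<.6: print(n,col,s,x.round(4),loc('g' if x[1]<0 else 'o',x))
cv2.imwrite('pics/t2.png',cv2.resize(ims['top'][110:260,80:430,::-1],(800,343),interpolation=cv2.INTER_CUBIC))
cv2.imwrite('pics/s4.png',cv2.resize(ims['scene'][110:260,60:460,::-1],(800,300),interpolation=cv2.INTER_CUBIC))
cv2.imwrite('pics/both.png',np.vstack([cv2.imread('pics/t2.png')[:300],cv2.imread('pics/s4.png')]))
E
```

```text
t 27.7 pos [0.4843 0.0021 0.1887] rot [-1.800e+02  2.000e-02  8.441e+01] open 0.0554 gf 0.0 F [-0.5 -0.3  0.1] qd 1.09
top blue 223 [ 0.5395 -0.2543] [0.0382 0.0441]
top yellow 265 [ 0.5311 -0.3433] [ 0.0383 -0.0453]
top red 210 [0.5237 0.2719] [ 0.0428 -0.0418]
scene blue 370 [ 0.5381 -0.2542] [0.0368 0.0441]
scene yellow 582 [ 0.4024 -0.1296] [-0.11    0.1554]
scene yellow 350 [ 0.5284 -0.3431] [ 0.0355 -0.0453]
scene red 150 [0.5026 0.2791] [ 0.0214 -0.0356]
```

View pics/both.png

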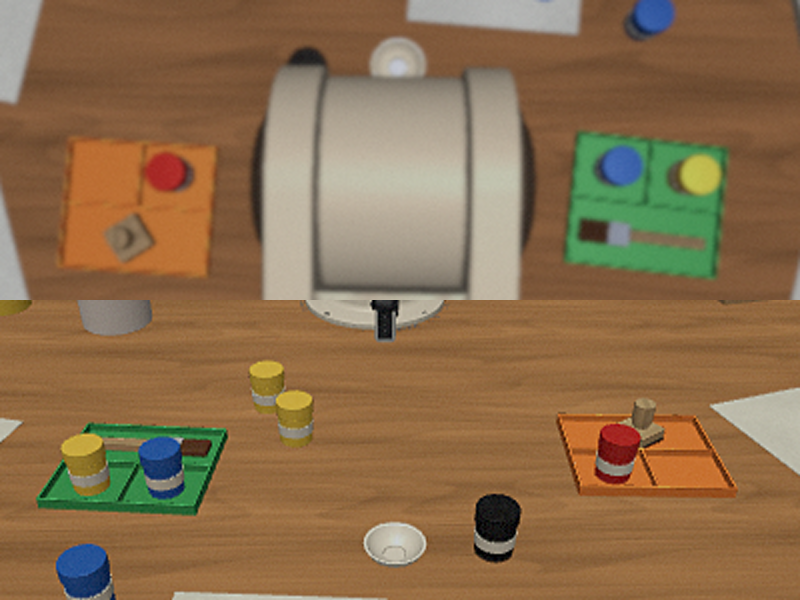

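```bash
python3 -c "
from workcell import ticket
print(ticket.job_done())"
```

```text
the job is handed in; nothing more can be done
None
```

Both kits are packed and the job was handed in at about 28 s; no verdict came back. My last pictures show every part standing or lying in its compartment, with the black pot and the white dish apparently unmoved.

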